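# Pin the plant press shut

### The job

Secure the plant press: take the curved pin (not the straight one) by its wooden tab and pass it round its own bend through the steel eye on top of the press, until the brass band at the middle of the rod is in the eye. Leave the pin lying flat on the press and let go of it; leave the straight pin, the printing block and the tape roll where they are.

Things in the scene. Friction and masses are not known exactly. Their poses are not given: they have to be found in the camera images.
- press: plant press of pale wood, 180 x 180 x 46 mm, two boards round a stack of paper, fixed to the table. Origin: centre of its underside; z up; top face 46 mm above the origin. A closed D-shaped eye of 8 mm steel wire stands on its top, 35 mm along +x from the centre. Its hole is 34 mm wide and 35 mm high, from the press's top face up; it looks along the press's y axis (the eye stands in the press's x-z plane, its legs 42 mm apart along x, its top 43 mm above the top face).
- eye (a point): point in the hole of the eye, midway between its legs, 5 mm above the top of the press (51 mm above the table): where the middle of the rod comes to lie. Axes as the press.
- curved_pin: curved steel rod, 10 mm thick, bent to a flat arc of 65 mm radius (to the rod's centre line) over 130 degrees, lying flat on the table. Origin: the centre of the arc, at table height when it lies; z up. In its frame the arc runs counter-clockwise seen from above from -60 degrees (tab end) through 0 degrees (+x, brass band) to +70 degrees (free round tip); the rod's centre is 5 mm above the underside.
- band (a point): the brass band on the curved pin, at [65, 0, 5] mm in its frame; the rod runs along the pin's y axis there
- tip (a point): centre of the free end of the curved pin, at [22, 61, 5] mm in its frame
- tab (a point): grip of the curved pin: upright wooden tab at its other end, 12 mm thick, 32 mm long, 40 mm tall from the underside; this point is on its middle, 25 mm above the underside, at [22, -62, 25] mm in the pin's frame. Its thin direction is the arc's radius at -60 degrees from the pin's +x axis: pinch it across that direction from above.
- straight_pin: bystander: straight steel rod 10 mm thick, 172 mm long in all along its y axis, with the same kind of wooden tab and band; lies on the table
- print_block: bystander: carved wooden printing block with a turned grip, 50 x 62 x 68 mm, standing on the table; origin under its centre
- tape_roll: bystander: roll of paper tape, 98 mm across, 25 mm tall, lying on the table; origin under its centre

How it is judged:
By the outcome, as a careful person would: the job done as asked, in the order asked, and still so for the second after the job is handed in, with the robot touching nothing.
It also fails if it takes over 51 s, if anything falls off the work surface, if the arm or the gripper's body presses on something with over 40 N, if the wrist force passes 120 N, or if a joint passes its speed limit or range.

### The arm

A 6-joint arm with a two-finger parallel gripper is mounted at the origin on the work surface; the furniture and walls round the work are solid. World frame = base frame: x ahead of the robot, y to its left, z up, the work surface at z = 0. Lengths are in m, angles in rad, forces in N, time in s.
With the tool pointing down it reaches from about 0.35 to 0.85 m from the base axis. Payload 8.1 kg.
Tool frame: the origin (TCP) lies midway between the tips of the shut fingers; the grasp point (between the pads) lies grasp_offset behind it (grasp_offset is the distance from the TCP to the grasp point, in m); z points along the fingers, x is the direction in which the jaws open and shut, and the axes are right-handed (so a half turn about z gives the same grasp; the last joint's range is limited). The gripper opens to 85 mm and grips with 20 to 120 N. Pads are 22 mm wide; open, the fingers measure 114 mm over their backs; the gripper's body (76 mm by 85 mm) begins 54 mm behind the grasp point. The pads swing forward as they close: fully open they stand 13 mm farther back than shut.
Start: joints at [1.153, 0.13, 1.488, -0, 1.523, -0.085], TCP at [0.196, 0.567, 0.231] pointing down, gripper open.
Joint ranges: [-2.96, 2.96], [-0.89, 2.26], [0.02, 2.5], [-1.34, 4.48], [0, 2.73], [-2.66, 2.66]. Speed limits (rad/s): [2.39, 2.39, 2.79, 3.14, 3.14, 3.14].

### API

Orientations are given as a unit quaternion [w, x, y, z].
In Python, from bench import get_state, snapshot, camera_model, close_job, grasp_offset gives the robot as it stands.
- The arm moves only by the tool play_rows, never from a script. Its argument "rows" is a list of rows, each an object of numbers: "dx", "dy", "dz": the shift along the tool's x, y, z in m; "twist": the turn about the tool's z in rad. A call has 1 to 12 rows; each row shifts and turns the commanded pose from where the row before left it, along the tool's axes as they then stand; what a row does not reach is not made up. A row lasts 1/10 s, in which the tool goes at most 50 mm and 8.59 degrees, less where a joint would pass 70% of its speed; a pose out of reach is approached as far as the arm can. A call with a gripper value outside its range is refused whole. "gripper" is the closure, from -1 (fully open) to 1 (shut), set as the call begins (left out, the last holds). The fingers move at their own pace and stop on an object; "force" is the grip in N (left out, the last holds). Time passes only in rows, so rows that do not move let the fingers close. It gives the time, the measured TCP pose, the force and the opening at its end, in the units of the state.
- get_state(): the state, without advancing time (a new reading comes with each control period).
- snapshot(name): name is "scene" or "top" or "wrist"; returns the picture (420x560x3 uint8, blue, green, red); there is no depth.
- camera_model(name): a dict with "camera_matrix" (3x3 intrinsics, pixels), "R" (3x3) and "t" (3): a world point X has camera coordinates R X + t. Camera axes: x right, y down, z forward; pixel columns grow to the right and rows downward; lengths in m; the calibration is good to about 2 mm. A picture is of the moment at which its call begins: read the wrist's pose just before it. camera_model takes no time and is no camera call; for the wrist camera it gives the pose at the moment of the call.
- close_job(): hands the job in, once; it reports no verdict.
The state is a dict: "time": time; "joints": joint angles; "joint_velocities": joint speeds; "joint_efforts": joint torques, N m; "position": TCP position; "tcp_rot": TCP orientation; "contact_force": force on the tool from outside, world axes, zero at the start; "wrist_torque": the same for the moment, N m; "opening": opening from 0.0 (shut) to 1.0 (fully open).
Only numpy, scipy, OpenCV 4.12 (cv2) and the standard library are available. Lean on these libraries where they do the work, as an engineer would, in place of code of your own. Each camera call takes 0.05 s, during which the arm holds its last target. There are 200 camera calls.

## Working session

There is one attempt and no reset: what is moved stays moved. The work goes in short steps, Python scripts to look and compute and a tool call to move; the robot and the scene stay as the last step left them, time stands still between calls to the robot, and variables do not carry over. Pictures are saved under pics/ and viewed, about 8 in all and at most 12, crops included, and the job is handed in when it is done.

Besides the shell and the picture viewer there is one more tool, called after "Call:" by a JSON object that holds its "fn" and its "kwargs", one argument or row to a line. play_rows: Moves the arm, as the interface text tells. Its arguments: {"type":"object","properties":{"rows":{"type":"array","items":{"type":"object","properties":{"dx":{"type":"number"},"dy":{"type":"number"},"dz":{"type":"number"},"twist":{"type":"number"}}}},"gripper":{"type":"number"},"force":{"type":"number"}},"required":["rows"]}

```bash
mkdir -p pics
python3 - <<'E'
from bench import *
import cv2,numpy as np
print(get_state(),grasp_offset() if callable(grasp_offset) else grasp_offset)
for n in("scene","top","wrist"):
    cv2.imwrite(f"pics/{n}0.png",snapshot(n)); m=camera_model(n); print(n,np.round(m["camera_matrix"],1).tolist(),np.round(m["R"],3).tolist(),np.round(m["t"],3).tolist())
E
```

```text
{'time': 0.0, 'joints': array([ 1.15260233e+00,  1.31189407e-01,  1.48930664e+00,  3.44180710e-05,
        1.52299870e+00, -8.54168905e-02]), 'joint_velocities': array([ 1.01499193e-03, -4.94788157e-04,  1.23405655e-05, -8.86707564e-06,
        9.37691259e-04,  1.17642652e-03]), 'joint_efforts': array([ 2.32228349e-04, -5.69376469e+01, -5.00567079e+01,  7.88408238e-05,
        1.44624675e-02, -2.85049492e-05]), 'position': array([0.19574869, 0.56657542, 0.23021254]), 'tcp_rot': array([ 4.68931173e-04,  8.14453625e-01,  5.80227875e-01, -8.27578998e-04]), 'contact_force': array([ 0.8317154 , -0.07864524,  1.13568235]), 'wrist_torque': array([-0.02005979, -0.02677581, -0.01313759]), 'opening': 1.0007132239063414} 0.0187
scene [[432.8, 0.0, 280.6], [0.0, 432.8, 209.1], [0.0, 0.0, 1.0]] [[0.875, -0.484, 0.012], [-0.271, -0.511, -0.816], [0.401, 0.711, -0.578]] [-0.373, 0.244, 0.942]
top [[395.1, 0.0, 276.5], [0.0, 395.1, 207.6], [0.0, 0.0, 1.0]] [[0.014, -1.0, 0.006], [-0.992, -0.015, -0.125], [0.125, -0.004, -0.992]] [0.098, 0.473, 1.079]
wrist [[306.8, 0.0, 281.3], [0.0, 306.8, 209.1], [0.0, 0.0, 1.0]] [[0.327, 0.945, -0.002], [0.904, -0.312, 0.292], [0.275, -0.098, -0.956]] [-0.599, -0.038, 0.38]
```

View pics/top0.png

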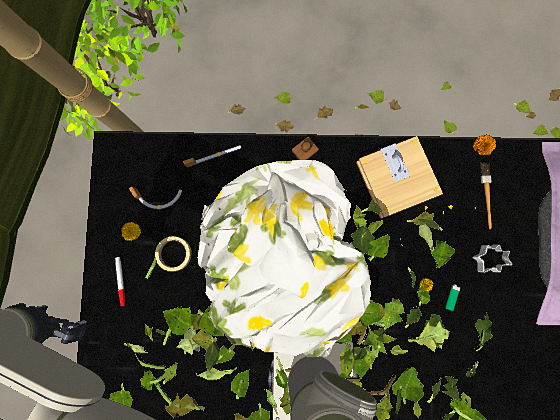

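View pics/scene0.png

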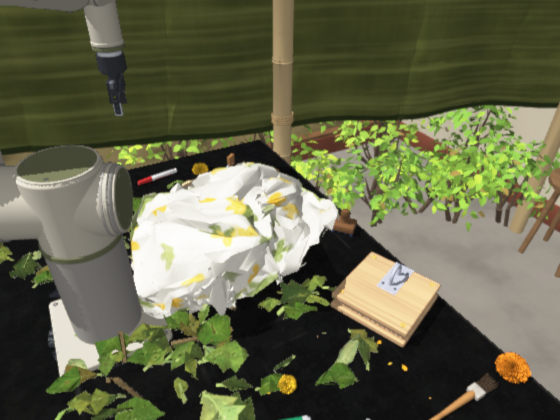

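The top view shows the curved pin at about (155,195) with its tab near (135,190), and the straight pin above it at (212,155). The press is at (400,175), with a big paper bouquet between it and the pin. I'll enlarge both areas.

```bash
cat > h.py <<'E'
from bench import *
import cv2,numpy as np
def ray(m,uv):
    d=np.linalg.inv(m["camera_matrix"])@[uv[0],uv[1],1]; R=np.array(m["R"]); return -R.T@m["t"],R.T@d
def at(m,uv,z):
    c,d=ray(m,uv); return c+d*(z-c[2])/d[2]
def tri(ms,uvs):
    A=np.zeros((3,3));b=np.zeros(3)
    for m,uv in zip(ms,uvs):
        c,d=ray(m,uv); d=d/np.linalg.norm(d); P=np.eye(3)-np.outer(d,d); A+=P; b+=P@c
    return np.linalg.solve(A,b)
def proj(m,X):
    p=m["camera_matrix"]@(np.array(m["R"])@np.array(X)+m["t"]); return p[:2]/p[2]
E
python3 - <<'E'
from h import *
i=cv2.imread("pics/top0.png"); s=cv2.imread("pics/scene0.png")
f=lambda a,u,v,w,h,W,H:cv2.resize(a[v:v+h,u:u+w],(W,H),interpolation=cv2.INTER_CUBIC)
a=f(i,110,135,100,75,400,300); b=f(i,350,130,100,75,400,300); c=f(s,325,240,133,100,400,300)
d=cv2.resize(cv2.imread("pics/wrist0.png"),(400,300))
cv2.imwrite("pics/c1.png",np.vstack([np.hstack([a,b]),np.hstack([d,c])]))
m=camera_model("top")
for p in [(133,190),(182,190),(385,160),(205,210),(360,210),(320,165),(290,350),(172,253)]: print(p,at(m,p,0).round(3))
E
```

```text
(133, 190) [0.52 0.52 0.  ]
(182, 190) [0.522 0.379 0.   ]
(385, 160) [ 0.62  -0.211  0.   ]
(205, 210) [0.465 0.31  0.   ]
(360, 210) [ 0.472 -0.136  0.   ]
(320, 165) [ 0.602 -0.02   0.   ]
(290, 350) [0.08  0.062 0.   ]
(172, 253) [0.341 0.399 0.   ]
```

View pics/c1.png

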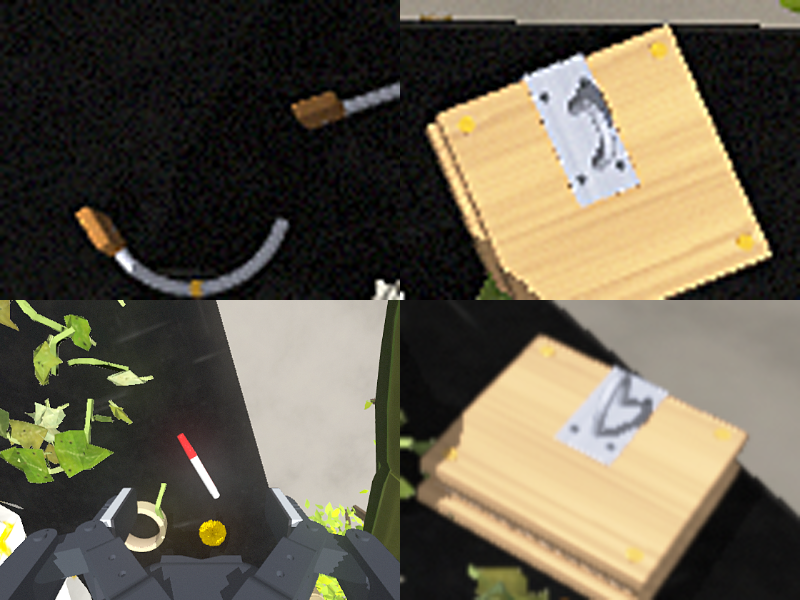

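The crops show the pin's band at about (159,207) in the top view, its tip at (180,191) and the tab at (135,192). The press corners are at about (359,160), (417,137) and (442,194), and the eye plate is centred near (395,162).

Run:
```python
from h import *
m=camera_model("top"); s=camera_model("scene")
T=lambda x,y,u,v:(u+(x+.5)/4-.5,v+(y+.5)/4-.5)
b=at(m,T(196,288,110,135),.005);t=at(m,T(281,224,110,135),.005);tab=at(m,T(96,226,110,135),.04)
print("band,tip,tabtop",b.round(3),t.round(3),tab.round(3),np.linalg.norm(b-t),"exp .0746")
# pin pose from band/tip
loc=np.array([65+0j,22+61j])*1e-3; w=np.array([b[0]+1j*b[1],t[0]+1j*t[1]])
a=np.angle((w[1]-w[0])/(loc[1]-loc[0])); o=w.mean()-np.exp(1j*a)*loc.mean()
print("pin",o,np.degrees(a), "tab",o+np.exp(1j*a)*(.022-.062j))
L,F,Rr=[at(m,T(x,y,350,130),.046) for x,y in[(37,122),(268,28),(370,255)]]
print("press",L,F,Rr,np.linalg.norm(F-L),np.linalg.norm(F-Rr))
c=(L+Rr)/2; yaw=np.degrees(np.arctan2(*(F-Rr)[[1,0]])); print(c,yaw,np.degrees(np.arctan2(*(F-L)[[1,0]])))
# scene triangulation: right corner, left-top (far) corners
S=lambda x,y:(325+(x+.5)/3-.5-0,240+(y+.5)/3-.5)
for n,xy,uv in [("F",(268,28),(346,135)),("R",(370,255),(240,292)),("L",(37,122),(140,35))]:
    print(n,tri([m,s],[T(*xy,350,130),S(*uv)]).round(3))
# bouquet highest
for uv in[(270,163),(337,215),(215,165)]:
    for y in (.2,.1,0): 
        C,d=ray(s,uv);k=(y-C[1])/d[1];print(uv,(C+k*d).round(3))
```

```text
band,tip,tabtop [0.472 0.442 0.005] [0.519 0.384 0.005] [0.51  0.504 0.04 ] 0.07536451301375963 exp .0746
pin (0.5370540397967984+0.44625101451902327j) -176.28577416381032 tab (0.5110838846304522+0.5066956258639224j)
press [ 0.60694758 -0.12428187  0.046     ] [ 0.67766034 -0.28878303  0.046     ] [ 0.51596182 -0.3549841   0.046     ] 0.1790556507559271 0.17472548272578084
[ 0.5614547  -0.23963299  0.046     ] 22.26470518336124 -66.73897703333844
F [ 0.679 -0.29   0.044]
R [ 0.516 -0.358  0.035]
L [ 0.609 -0.126  0.046]
(270, 163) [0.501 0.2   0.162]
(270, 163) [0.449 0.1   0.226]
(270, 163) [0.396 0.    0.289]
(337, 215) [ 0.753  0.2   -0.101]
(337, 215) [ 0.674  0.1   -0.009]
(337, 215) [0.594 0.    0.082]
(215, 165) [0.342 0.2   0.198]
(215, 165) [0.307 0.1   0.257]
(215, 165) [0.272 0.    0.317]
```

Call:
{"fn": "play_rows", "kwargs": {
  "rows": [
    {"twist":-0.13},
    {"twist":-0.13},
    {"twist":-0.13},
    {"twist":-0.13},
    {"twist":-0.13},
    {"twist":-0.13},
    {"twist":-0.14}
  ],
  "gripper": -1
}}

```text
validation failed for argument at $.ro...
```

Call:
{"fn": "play_rows", "kwargs": {
  "rows": [
    {"dx":-0.023,"dy":0.019},
    {"dx":-0.023,"dy":0.019},
    {"dx":-0.023,"dy":0.019},
    {"dx":-0.023,"dy":0.019},
    {"dx":-0.023,"dy":0.019},
    {"dx":-0.022,"dy":0.019},
    {"dx":-0.022,"dy":0.019},
    {"dx":-0.022,"dy":0.019},
    {"dx":-0.022,"dy":0.019},
    {"dx":-0.022,"dy":0.018},
    {},
    {}
  ]
}}

```text
validation failed for argument at $.ro...
```

```bash
cat > w.py <<'E'
import sys,json
from h import *
n=sys.argv[1]; m=camera_model("wrist"); s=get_state(); i=snapshot("wrist"); cv2.imwrite(f"pics/{n}.png",i)
np.save(f"pics/{n}.npy",m,allow_pickle=True); cv2.imwrite(f"pics/{n}b.png",cv2.resize(i,(784,588),interpolation=cv2.INTER_CUBIC))
q=s["tcp_rot"]; from scipy.spatial.transform import Rotation as Ro
X=Ro.from_quat([q[1],q[2],q[3],q[0]]).as_matrix(); print(s["time"],s["position"].round(4),"yaw",np.degrees(np.arctan2(X[1,0],X[0,0])).round(2),X[:,2].round(3),s["contact_force"].round(1),s["opening"],s["joints"].round(2))
E
python3 w.py w1
```

```text
0.15 [0.1958 0.5667 0.2305] yaw 70.93 [-0.001 -0.001 -1.   ] [-0.2 -0.7 -0.1] 1.0014252890718016 [ 1.15  0.13  1.49 -0.    1.52 -0.09]
```

Call:
{"fn": "play_rows", "kwargs": {
  "rows": [
    {"dy":-0.01,"dz":0.02},
    {"dy":-0.02,"dz":0.02},
    {"dy":-0.02,"dz":0.02},
    {"dy":-0.01,"dz":0.02},
    {},
    {}
  ]
}}

```text
validation failed for argument at $.ro...
```

```bash
python3 w.py w2; python3 -c "
import cv2,numpy as np
a=[cv2.resize(cv2.imread(f'pics/w{i}.png'),(800,600))[k:k+300] for i,k in((1,300),(2,250))]
cv2.imwrite('pics/c2.png',np.vstack(a))"
```

```text
0.2 [0.1958 0.5668 0.2307] yaw 70.93 [-0.    -0.001 -1.   ] [-0.2  0.4 -0. ] 1.0020195332663644 [ 1.15  0.13  1.49 -0.    1.52 -0.09]
```

View pics/c2.png

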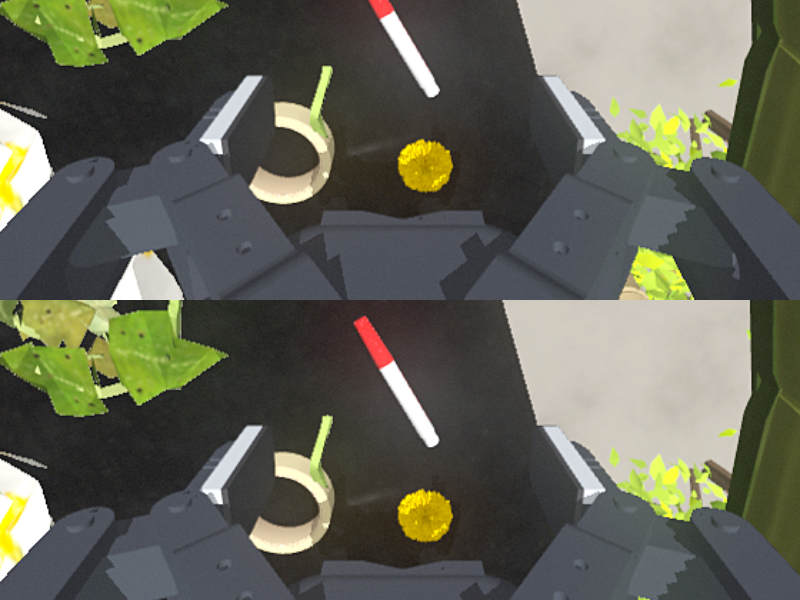

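The arm did not move: the calls were refused, and this picture still shows the start pose (tape roll near (290,150)). A row probably needs all four numbers.

Call:
{"fn": "play_rows", "kwargs": {
  "rows": [
    {"dx":0,"dy":0,"dz":0,"twist":-0.13},
    {"dx":0,"dy":0,"dz":0,"twist":-0.13},
    {"dx":0,"dy":0,"dz":0,"twist":-0.13},
    {"dx":0,"dy":0,"dz":0,"twist":-0.13},
    {"dx":0,"dy":0,"dz":0,"twist":-0.13},
    {"dx":0,"dy":0,"dz":0,"twist":-0.13},
    {"dx":0,"dy":0,"dz":0,"twist":-0.14}
  ],
  "gripper": -1
}}

```text
time: 0.95
position: [0.1959, 0.567, 0.2311]
tcp_rot: [0.0, 0.47, 0.883, -0.0]
contact_force: [0.4, -0.1, 0.1]
opening: 1.001
```

Call:
{"fn": "play_rows", "kwargs": {
  "rows": [
    {"dx":-0.023,"dy":0.019,"dz":0,"twist":0},
    {"dx":-0.023,"dy":0.019,"dz":0,"twist":0},
    {"dx":-0.023,"dy":0.019,"dz":0,"twist":0},
    {"dx":-0.023,"dy":0.019,"dz":0,"twist":0},
    {"dx":-0.023,"dy":0.019,"dz":0,"twist":0},
    {"dx":-0.022,"dy":0.019,"dz":0,"twist":0},
    {"dx":-0.022,"dy":0.019,"dz":0,"twist":0},
    {"dx":-0.022,"dy":0.019,"dz":0,"twist":0},
    {"dx":-0.022,"dy":0.019,"dz":0,"twist":0},
    {"dx":-0.022,"dy":0.018,"dz":0,"twist":0},
    {"dx":0,"dy":0,"dz":0,"twist":0},
    {"dx":0,"dy":0,"dz":0,"twist":0}
  ]
}}

```text
time: 2.15
position: [0.4783, 0.4841, 0.2308]
tcp_rot: [-0.0, 0.473, 0.881, -0.0]
contact_force: [-0.3, -0.4, -0.2]
opening: 0.999
```

```bash
python3 w.py w1
```

```text
2.15 [0.4783 0.4841 0.2308] yaw 123.57 [-0.001 -0.    -1.   ] [-0.3 -0.4 -0.2] 0.9992193455021426 [ 0.72  0.35  1.24  0.    1.56 -1.44]
```

Call:
{"fn": "play_rows", "kwargs": {
  "rows": [
    {"dx":0,"dy":-0.01,"dz":0.02,"twist":0},
    {"dx":0,"dy":-0.02,"dz":0.02,"twist":0},
    {"dx":0,"dy":-0.02,"dz":0.02,"twist":0},
    {"dx":0,"dy":-0.01,"dz":0.02,"twist":0},
    {"dx":0,"dy":0,"dz":0,"twist":0},
    {"dx":0,"dy":0,"dz":0,"twist":0}
  ]
}}

```text
time: 2.8
position: [0.4273, 0.4518, 0.1518]
tcp_rot: [-0.0, 0.472, 0.882, 0.0]
contact_force: [0.1, -0.6, 0.5]
opening: 1.0
```

```bash
python3 w.py w2; python3 -c "
import cv2,numpy as np
a=[cv2.resize(cv2.imread(f'pics/w{i}.png'),(800,600))[k:k+300] for i,k in((1,300),(2,250))]
cv2.imwrite('pics/c3.png',np.vstack(a))"
```

```text
2.8 [0.4273 0.4518 0.1518] yaw 123.71 [-0.  0. -1.] [ 0.1 -0.6  0.5] 1.000358634254978 [ 0.73  0.24  1.52  0.    1.39 -1.43]
```

View pics/c3.png

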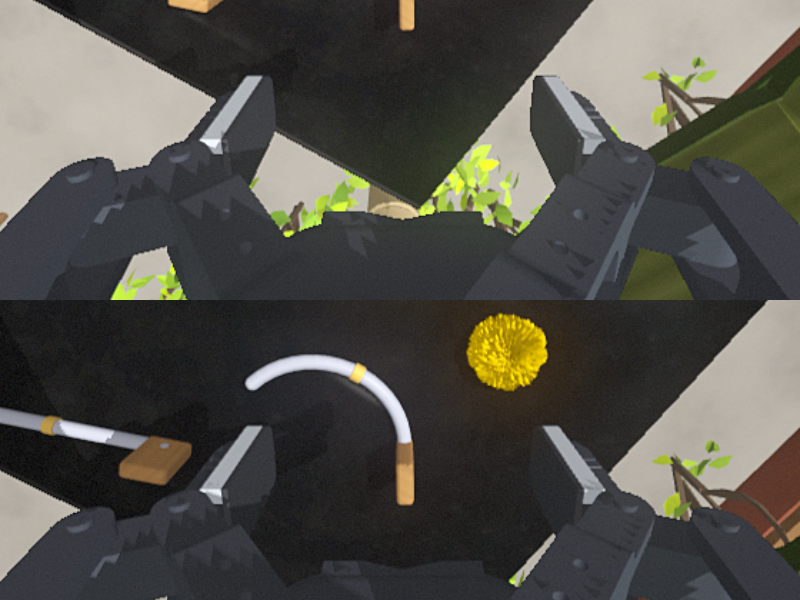

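The lower half (second wrist position) shows the pin clearly: tip (250,382), band (358,373), tab (405,475), with the tab aligned with the jaws. The first position has the pin above my crop, so I'll enlarge both.

```bash
python3 -c "
import cv2,numpy as np
f=lambda n,u,v:cv2.resize(cv2.imread(f'pics/{n}.png')[v:v+150,u:u+130],(390,450),interpolation=cv2.INTER_CUBIC)
cv2.imwrite('pics/c4.png',np.hstack([f('w1',180,100),f('w2',165,190)]))"
```

```text
(no output)
```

View pics/c4.png

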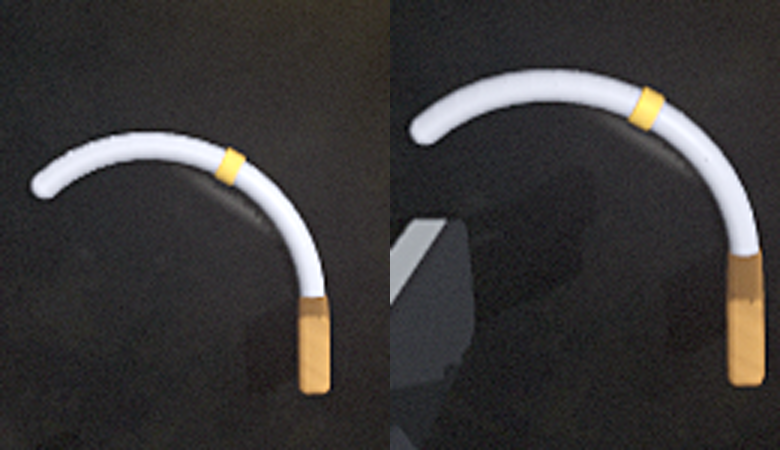

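Run:
```python
from h import *
from scipy.optimize import least_squares
ms=[np.load(f"pics/w{i}.npy",allow_pickle=True).item() for i in(1,2)]
a=lambda x,y:(180+(x+.5)/3-.5,100+(y+.5)/3-.5); b=lambda x,y:(165+(x-389.5)/3-.5,190+(y+.5)/3-.5)
P=[("band",a(231,166),b(647,109),(65,0,5)),("tip",a(45,187),b(425,131),(22,61,5)),("tabtop",a(315,355),b(746,345),(22,-62,40))]
for n,p,q,_ in P: print(n,tri(ms,[p,q]).round(4))
def f(v):
    c,s=np.cos(v[2]),np.sin(v[2]); r=[]
    for n,p,q,l in P:
        l=np.array(l)/1e3; X=[v[0]+c*l[0]-s*l[1],v[1]+s*l[0]+c*l[1],l[2]]
        for m,z in zip(ms,(p,q)): r+=list(proj(m,X)-z)
    return r
o=least_squares(f,[.537,.446,np.radians(-176)]); v=o.x; print(v[:2].round(4),np.degrees(v[2]),np.round(o.fun,1))
c,s=np.cos(v[2]),np.sin(v[2]); tab=np.array([v[0]+c*.022+s*.062,v[1]+s*.022-c*.062]); print("tab",tab,"psi",np.degrees(v[2])-60+360)
st=get_state(); q=st["tcp_rot"]; y=2*np.arctan2(q[2],q[1]); d=tab-st["position"][:2]
print("dx",d@[np.cos(y),np.sin(y)],"dy",d@[np.sin(y),-np.cos(y)],np.degrees(y),st["position"])
```

```text
band [0.4688 0.4432 0.0096]
tip [0.5166 0.3861 0.0089]
tabtop [0.5066 0.5075 0.0429]
[0.535  0.4484] -175.29081084615507 [-0.5  0.4 -0.2 -0.5 -0.1  0.3  0.7 -0.4 -0.2  0.5  0.2 -0.3]
tab [0.50795702 0.50842582] psi 124.70918915384493
dx 0.0025291727453083893 dy 0.0974302241390163 123.68989256958996 [0.42829293 0.4522771  0.15281182]
```

Call:
{"fn": "play_rows", "kwargs": {
  "rows": [
    {"dx":0.0025,"dy":0.02,"dz":0,"twist":-0.017},
    {"dx":0,"dy":0.02,"dz":0.01,"twist":0},
    {"dx":0,"dy":0.02,"dz":0.01,"twist":0},
    {"dx":0,"dy":0.02,"dz":0.01,"twist":0},
    {"dx":0,"dy":0.0175,"dz":0.01,"twist":0},
    {"dx":0,"dy":0,"dz":0.02,"twist":0},
    {"dx":0,"dy":0,"dz":0.02,"twist":0},
    {"dx":0,"dy":0,"dz":0.02,"twist":0},
    {"dx":0,"dy":0,"dz":0,"twist":0},
    {"dx":0,"dy":0,"dz":0,"twist":0}
  ]
}}

```text
time: 3.85
position: [0.5077, 0.509, 0.0524]
tcp_rot: [0.0, 0.465, 0.885, 0.0]
contact_force: [-0.2, 0.3, 0.0]
opening: 1.001
```

Call:
{"fn": "play_rows", "kwargs": {
  "rows": [
    {"dx":0,"dy":0,"dz":0.015,"twist":0},
    {"dx":0,"dy":0,"dz":0.015,"twist":0},
    {"dx":0,"dy":0,"dz":0.014,"twist":0},
    {"dx":0,"dy":0,"dz":0,"twist":0},
    {"dx":0,"dy":0,"dz":0,"twist":0}
  ]
}}

```text
time: 4.35
position: [0.5064, 0.5079, 0.0061]
tcp_rot: [-0.0, 0.465, 0.885, -0.001]
contact_force: [0.5, 0.2, -0.4]
opening: 1.0
```

Call:
{"fn": "play_rows", "kwargs": {
  "rows": [
    {"dx":0,"dy":0,"dz":0,"twist":0},
    {"dx":0,"dy":0,"dz":0,"twist":0},
    {"dx":0,"dy":0,"dz":0,"twist":0},
    {"dx":0,"dy":0,"dz":0,"twist":0},
    {"dx":0,"dy":0,"dz":0,"twist":0},
    {"dx":0,"dy":0,"dz":0,"twist":0},
    {"dx":0,"dy":0,"dz":0,"twist":0},
    {"dx":0,"dy":0,"dz":0,"twist":0},
    {"dx":0,"dy":0,"dz":0,"twist":0},
    {"dx":0,"dy":0,"dz":0,"twist":0}
  ],
  "gripper": 1,
  "force": 60
}}

```text
time: 5.35
position: [0.5074, 0.5086, 0.0077]
tcp_rot: [0.0, 0.465, 0.885, 0.0]
contact_force: [-0.4, -0.3, 4.5]
opening: 0.132
```

Gripped: the opening is about 11 mm, which matches the 12 mm tab. Now I lift clear of the bouquet.

Call:
{"fn": "play_rows", "kwargs": {
  "rows": [
    {"dx":0,"dy":0,"dz":-0.02,"twist":0},
    {"dx":0,"dy":0,"dz":-0.03,"twist":0},
    {"dx":0,"dy":0,"dz":-0.04,"twist":0},
    {"dx":0,"dy":0,"dz":-0.04,"twist":0.14},
    {"dx":0,"dy":0,"dz":-0.04,"twist":0.14},
    {"dx":0,"dy":0,"dz":-0.04,"twist":0.14},
    {"dx":0,"dy":0,"dz":-0.04,"twist":0.14},
    {"dx":0,"dy":0,"dz":-0.04,"twist":0.14},
    {"dx":0,"dy":0,"dz":-0.04,"twist":0.14},
    {"dx":0,"dy":0,"dz":-0.04,"twist":0.14},
    {"dx":0,"dy":0,"dz":-0.02,"twist":0.14},
    {"dx":0,"dy":0,"dz":0,"twist":0.14}
  ],
  "force": 100
}}

```text
time: 6.55
position: [0.5073, 0.5087, 0.4042]
tcp_rot: [-0.001, 0.898, 0.439, 0.004]
contact_force: [0.7, -0.3, -1.1]
opening: 0.125
```

Call:
{"fn": "play_rows", "kwargs": {
  "rows": [
    {"dx":0,"dy":0,"dz":0,"twist":0.14},
    {"dx":0,"dy":0,"dz":0,"twist":0.14},
    {"dx":0,"dy":0,"dz":0,"twist":0.14},
    {"dx":0,"dy":0,"dz":0,"twist":0.14},
    {"dx":0,"dy":0,"dz":0,"twist":0.14},
    {"dx":0,"dy":0,"dz":0,"twist":0.14},
    {"dx":0,"dy":0,"dz":0,"twist":0.14},
    {"dx":0,"dy":0,"dz":0,"twist":0.14},
    {"dx":0,"dy":0,"dz":0,"twist":0.14},
    {"dx":0,"dy":0,"dz":0,"twist":0.14},
    {"dx":0,"dy":0,"dz":0,"twist":0.14},
    {"dx":0,"dy":0,"dz":0,"twist":0.14}
  ]
}}

```text
time: 7.75
position: [0.5066, 0.508, 0.3981]
tcp_rot: [0.0, 0.927, -0.376, -0.0]
contact_force: [-0.3, -0.2, -1.1]
opening: 0.127
```

Call:
{"fn": "play_rows", "kwargs": {
  "rows": [
    {"dx":0.015,"dy":0.016,"dz":0,"twist":0},
    {"dx":0.027,"dy":0.03,"dz":0,"twist":0},
    {"dx":0.027,"dy":0.03,"dz":0,"twist":0},
    {"dx":0.027,"dy":0.03,"dz":0,"twist":0},
    {"dx":0.027,"dy":0.03,"dz":0,"twist":0},
    {"dx":0.027,"dy":0.03,"dz":0,"twist":0},
    {"dx":0.027,"dy":0.03,"dz":0,"twist":0},
    {"dx":0.027,"dy":0.03,"dz":0,"twist":0},
    {"dx":0.027,"dy":0.03,"dz":0,"twist":0},
    {"dx":0.027,"dy":0.03,"dz":0,"twist":0},
    {"dx":0.027,"dy":0.03,"dz":0,"twist":0},
    {"dx":0.027,"dy":0.03,"dz":0,"twist":0}
  ]
}}

```text
time: 8.95
position: [0.4915, 0.0413, 0.3982]
tcp_rot: [-0.0, 0.928, -0.373, 0.0]
contact_force: [0.9, -0.8, -0.4]
opening: 0.125
```

Call:
{"fn": "play_rows", "kwargs": {
  "rows": [
    {"dx":0.027,"dy":0.03,"dz":0,"twist":0},
    {"dx":0.027,"dy":0.03,"dz":0,"twist":0},
    {"dx":0.027,"dy":0.03,"dz":0,"twist":0},
    {"dx":0.027,"dy":0.03,"dz":0,"twist":0},
    {"dx":0.027,"dy":0.03,"dz":0,"twist":0},
    {"dx":0.027,"dy":0.03,"dz":0,"twist":0},
    {"dx":0.027,"dy":0.02,"dz":0,"twist":0},
    {"dx":0.027,"dy":0.02,"dz":0,"twist":0},
    {"dx":0.015,"dy":0.01,"dz":0,"twist":0},
    {"dx":0,"dy":0,"dz":0,"twist":0.14},
    {"dx":0,"dy":0,"dz":0,"twist":0.14},
    {"dx":0,"dy":0,"dz":0,"twist":0.14}
  ]
}}

```text
time: 10.15
position: [0.4993, -0.2831, 0.3979]
tcp_rot: [-0.0, 0.828, -0.561, -0.0]
contact_force: [-0.8, 0.1, -1.3]
opening: 0.125
```

Call:
{"fn": "play_rows", "kwargs": {
  "rows": [
    {"dx":0,"dy":0,"dz":0.015,"twist":0.14},
    {"dx":0,"dy":0,"dz":0.015,"twist":0.14},
    {"dx":0,"dy":0,"dz":0.015,"twist":0.14},
    {"dx":0,"dy":0,"dz":0.015,"twist":0.14},
    {"dx":0,"dy":0,"dz":0.015,"twist":0.14},
    {"dx":0,"dy":0,"dz":0.015,"twist":0.14},
    {"dx":0,"dy":0,"dz":0.01,"twist":0.14},
    {"dx":0,"dy":0,"dz":0,"twist":0.05},
    {"dx":0,"dy":0,"dz":0,"twist":0},
    {"dx":0,"dy":0,"dz":0,"twist":0}
  ]
}}

```text
time: 11.15
position: [0.4998, -0.283, 0.2982]
tcp_rot: [0.0, -0.448, 0.894, -0.0]
contact_force: [0.8, -0.4, -0.3]
opening: 0.125
```

```bash
python3 w.py p1
```

```text
11.15 [ 0.4998 -0.283   0.2982] yaw -126.8 [ 0.001 -0.    -1.   ] [ 0.8 -0.4 -0.3] 0.12515547799439386 [-0.6   0.04  1.46  0.    1.64  1.61]
```

Call:
{"fn": "play_rows", "kwargs": {
  "rows": [
    {"dx":0,"dy":0,"dz":0.02,"twist":0},
    {"dx":0,"dy":0,"dz":0.03,"twist":0},
    {"dx":0,"dy":0,"dz":0.03,"twist":0},
    {"dx":0,"dy":0,"dz":0.03,"twist":0},
    {"dx":0,"dy":0,"dz":0.02,"twist":0},
    {"dx":0,"dy":0,"dz":0,"twist":0},
    {"dx":0,"dy":0,"dz":0,"twist":0}
  ]
}}

```text
time: 11.9
position: [0.5, -0.2832, 0.1681]
tcp_rot: [0.0, -0.447, 0.894, -0.0]
contact_force: [0.1, -0.1, -0.5]
opening: 0.124
```

```bash
python3 w.py p2; python3 -c "
import cv2,numpy as np
a=[cv2.resize(cv2.imread(f'pics/p{i}.png'),(800,600)) for i in (1,2)]
cv2.imwrite('pics/c5.png',np.hstack([x[:,:400] for x in a]))"
```

```text
11.9 [ 0.5    -0.2832  0.1681] yaw -126.87 [ 0. -0. -1.] [ 0.1 -0.1 -0.5] 0.12380218940206425 [-0.6   0.1   1.64  0.    1.4   1.61]
```

View pics/c5.png

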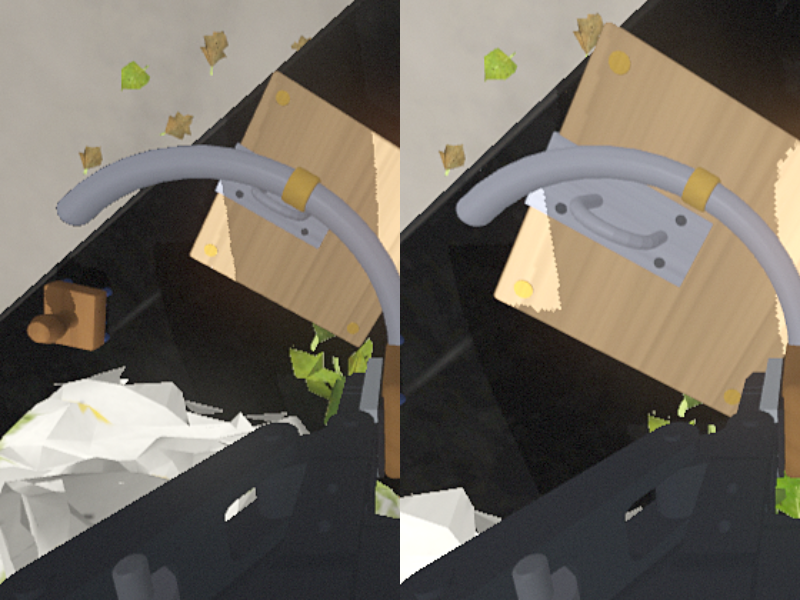

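Both views show the press and the held pin. Corners are at (275,72), (190,257), (360,347) in the first and (205,25), (95,300), (330,415) in the second (800-px scale). The band is at about (301,188) and the tip at (75,213).

Run:
```python
from h import *
from scipy.optimize import least_squares
ms=[np.load(f"pics/p{i}.npy",allow_pickle=True).item() for i in(1,2)]
k=lambda p:np.array([(p[0]+.5)*.7-.5,(p[1]+.5)*.7-.5])
P=[((275,72),(205,25)),((190,257),(95,300)),((360,347),(330,415)),((283,98),(220,62)),((210,250),(123,290)),((352,328),(333,398))]
X=[tri(ms,[k(a),k(b)]) for a,b in P]
for x in X: print(x.round(4))
L=[(90,-90),(90,90),(-90,90)]
def f(v):
    c,s=np.cos(v[2]),np.sin(v[2]); r=[]
    for l,q in zip(L,P[:3]):
        l=np.array(l)/1e3
        for m,z in zip(ms,q): r+=list(proj(m,[v[0]+c*l[0]-s*l[1],v[1]+s*l[0]+c*l[1],.046+v[3]])-k(z))
    return r
for w in(0,1):
    g=(lambda v:f([*v,0])) if w==0 else f
    o=least_squares(g,[.56,-.24,.39]+[0]*w); print(o.x[:2].round(4),np.degrees(o.x[2]).round(2),o.x[3:],np.round(o.fun,1))
v=least_squares(lambda v:f([*v,0]),[.56,-.24,.39]).x; c,s=np.cos(v[2]),np.sin(v[2]); print("eye",v[0]+c*.035,v[1]+s*.035)
for e in((35,21,0),(35,0,39)): pass
for n,l in(("legA",(.056,0,.046)),("legB",(.014,0,.046)),("top",(.035,0,.089))):
    print(n,[ (proj(m,[v[0]+c*l[0],v[1]+s*l[0],l[2]])/.7).round(0) for m in ms])
st=get_state();q=st["tcp_rot"];psi=2*np.arctan2(q[2],q[1]); p=psi+np.radians(60); 
print("held pin yaw",np.degrees(p))
t=st["position"]; 
for n,l,px in(("band",(.065,0,.005),(302,188)),("tip",(.022,.061,.005),(76,213))):
    d=np.array(l)-[.022,-.062,0]; Y=t+[np.cos(p)*d[0]-np.sin(p)*d[1],np.sin(p)*d[0]+np.cos(p)*d[1],l[2]-.0077]
    print(n,"pred",Y.round(4),(proj(ms[1],Y)/.7).round(1),"seen",px,"at",at(ms[1],k(px),Y[2]).round(4))
```

```text
[ 0.6775 -0.288   0.0494]
[ 0.6104 -0.1246  0.0475]
[ 0.4504 -0.1886  0.0402]
[ 0.659  -0.2816  0.0514]
[ 0.6041 -0.1442  0.0483]
[ 0.4679 -0.2006  0.0492]
[ 0.5632 -0.2389] 22.09 [] [-0.9 -1.4 -0.1 -3.5 -2.4 -0.2 -3.3 -0.8 -1.4  2.2  7.3  8. ]
[ 0.5653 -0.2355] 22.27 [-0.01007839] [-2.1  0.7  0.   1.2 -1.6 -1.2  0.1 -3.2 -3.2 -0.5  5.2  2.6]
eye 0.5956766313425269 -0.22572810103921193
legA [array([263., 190.]), array([197., 202.])]
legB [array([306., 215.]), array([261., 239.])]
top [array([271., 207.]), array([197., 231.])]
held pin yaw 293.12071904075293
band pred [ 0.5745 -0.2988  0.1664] [300.8 182.7] seen (302, 188) at [ 0.5732 -0.2981  0.1664]
tip pred [ 0.6138 -0.2353  0.1664] [ 72.4 204.3] seen (76, 213) at [ 0.6113 -0.2341  0.1664]
```

Call:
{"fn": "play_rows", "kwargs": {
  "rows": [
    {"dx":0.009,"dy":0.002,"dz":0,"twist":0.016},
    {"dx":0.009,"dy":0.0025,"dz":0,"twist":0},
    {"dx":0,"dy":0,"dz":0.02,"twist":0},
    {"dx":0,"dy":0,"dz":0.02,"twist":0},
    {"dx":0,"dy":0,"dz":0.02,"twist":0},
    {"dx":0,"dy":0,"dz":0.02,"twist":0},
    {"dx":0,"dy":0,"dz":0.014,"twist":0},
    {"dx":0,"dy":0,"dz":0,"twist":0},
    {"dx":0,"dy":0,"dz":0,"twist":0}
  ]
}}

```text
time: 12.85
position: [0.4854, -0.2951, 0.074]
tcp_rot: [0.0, -0.44, 0.898, -0.0]
contact_force: [-0.1, -0.3, -0.0]
opening: 0.12
```

```bash
python3 w.py p3
python3 - <<'E'
from h import *
a=cv2.imread('pics/p3.png')[50:300,20:320]; s=snapshot("scene"); cv2.imwrite("pics/s3.png",s)
cv2.imwrite('pics/c6.png',np.hstack([cv2.resize(a,(480,400)),cv2.resize(s[225:355,320:450],(320,320))[:,:320].copy() if 0 else cv2.resize(s[225:355,328:432],(320,400),interpolation=cv2.INTER_CUBIC)]))
E
```

```text
12.85 [ 0.4854 -0.2951  0.074 ] yaw -127.84 [ 0. -0. -1.] [-0.1 -0.3 -0. ] 0.1199380545109244 [-0.64  0.18  1.74 -0.    1.23  1.59]
```

View pics/c6.png

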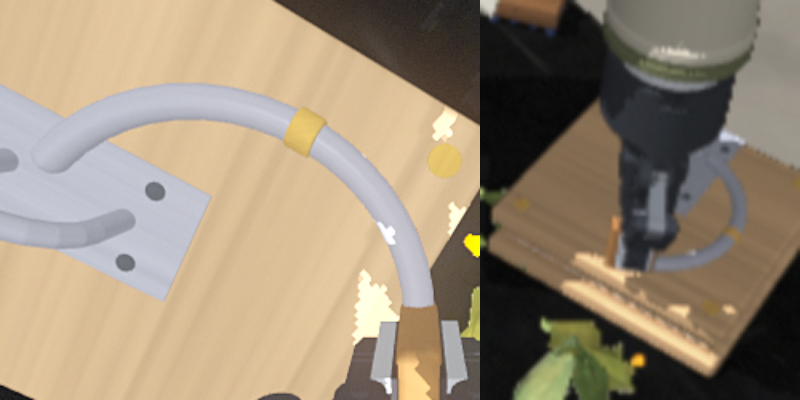

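The wrist crop shows the tip at (45,157), just short of the eye. The leg feet are near (8,160) and (125,217), and the band is at (305,131). I'll check these in the press frame.

Run:
```python
from h import *
m=np.load("pics/p3.npy",allow_pickle=True).item()
c=np.array([.562,-.240]);a=np.radians(22.2);R=np.array([[np.cos(a),np.sin(a)],[-np.sin(a),np.cos(a)]])
for n,x,y,z in(("tip",47,157,.071),("band",305,131,.071),("legA",5,160,.048),("legB",122,219,.048),("plate corner",210,197,.046),("platecorner2",165,300,.046)):
    print(n,(R@(at(m,(20+x/1.6,50+y/1.6),z)[:2]-c)*1e3).round(1))
q=lambda *p:(proj(m,[*(c+R.T@np.array(p[:2])/1e3),p[2]/1e3])-[20,50])*1.6
print("pred legA,B foot",q(56,0,46),q(14,0,46),"exp tip",q(31,-22,71))
```

```text
tip [ 32.3 -19.7]
band [-29.9 -64. ]
legA [57.9 -1. ]
legB [16.4 -1.2]
plate corner [ -6.8 -23.2]
platecorner2 [-7.4 21.4]
pred legA,B foot [ 14.41097426 164.7427051 ] [130.58052844 223.9865047 ] exp tip [ 53.68548579 152.1836674 ]
```

Call:
{"fn": "play_rows", "kwargs": {
  "rows": [
    {"dx":-0.001,"dy":-0.0005,"dz":0.006,"twist":0},
    {"dx":0,"dy":0,"dz":0.006,"twist":0},
    {"dx":0,"dy":0,"dz":0,"twist":0},
    {"dx":0.00086,"dy":-0.0064,"dz":0,"twist":-0.098},
    {"dx":0.00086,"dy":-0.0064,"dz":0,"twist":-0.098},
    {"dx":0.00086,"dy":-0.0064,"dz":0,"twist":-0.098},
    {"dx":0.00086,"dy":-0.0064,"dz":0,"twist":-0.098},
    {"dx":0.00086,"dy":-0.0064,"dz":0,"twist":-0.098},
    {"dx":0.00086,"dy":-0.0064,"dz":0,"twist":-0.098},
    {"dx":0,"dy":0,"dz":0,"twist":0},
    {"dx":0,"dy":0,"dz":0,"twist":0}
  ]
}}

```text
time: 14.05
position: [0.5188, -0.314, 0.0611]
tcp_rot: [-0.0, -0.68, 0.733, 0.0]
contact_force: [0.0, -0.2, -0.4]
opening: 0.125
```

```bash
cat > e.py <<'E'
import sys
from h import *
th=float(sys.argv[1]); st=get_state(); q=st["tcp_rot"]; y=2*np.arctan2(q[2],q[1]); p=np.radians(22.2+th)
O=np.array([.5357,-.2507]); T=O+[np.cos(p)*.022+np.sin(p)*.062,np.sin(p)*.022-np.cos(p)*.062]
d=T-st["position"][:2]; e=p-np.radians(60)-y; e=(e+np.pi)%(2*np.pi)-np.pi
print("pin yaw rel now",np.degrees(y)+60-22.2,"to target: dx",d@[np.cos(y),np.sin(y)],"dy",d@[np.sin(y),-np.cos(y)],"twist",-e,"z",st["position"][2],st["contact_force"],st["wrist_torque"],st["time"])
E
python3 w.py p4; python3 e.py -56.3; python3 -c "
import cv2
cv2.imwrite('pics/c7.png',cv2.resize(cv2.imread('pics/p4.png'),(800,600)))"
```

```text
14.05 [ 0.5188 -0.314   0.0611] yaw -94.29 [-0.  0. -1.] [ 0.  -0.2 -0.4] 0.1246993445461831 [-0.63  0.29  1.63 -0.    1.22  1.02]
pin yaw rel now 303.5149821500763 to target: dx 0.0004019697779691333 dy -0.0005167001415405824 twist -0.0032291706561293765 z 0.061063623383883575 [ 0.77377061 -0.33209039 -0.98489299] [-0.06511708  0.07915067  0.03242062] 14.1
```

View pics/c7.png

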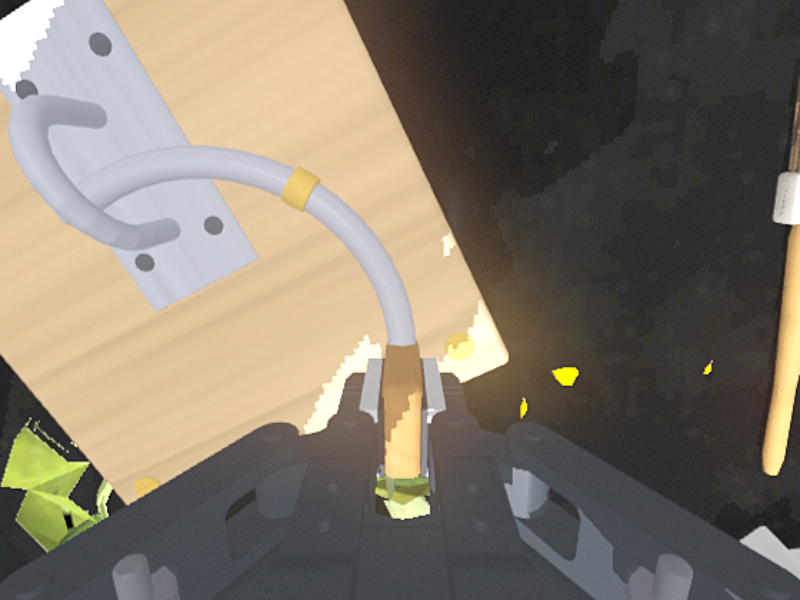

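The rod now passes between the leg feet at (103,117) and (177,230) and under the eye's arch, with no contact force. I continue round the bend.

Call:
{"fn": "play_rows", "kwargs": {
  "rows": [
    {"dx":0.0012,"dy":-0.0069,"dz":0,"twist":-0.098},
    {"dx":0.00086,"dy":-0.0064,"dz":0,"twist":-0.098},
    {"dx":0.00086,"dy":-0.0064,"dz":0,"twist":-0.098},
    {"dx":0.00086,"dy":-0.0064,"dz":0,"twist":-0.098},
    {"dx":0.00086,"dy":-0.0064,"dz":0,"twist":-0.098},
    {"dx":0,"dy":0,"dz":0,"twist":0}
  ]
}}

```text
time: 14.7
position: [0.5517, -0.3146, 0.0613]
tcp_rot: [-0.0, 0.838, -0.545, 0.0]
contact_force: [-0.2, 0.3, -1.6]
opening: 0.129
```

Call:
{"fn": "play_rows", "kwargs": {
  "rows": [
    {"dx":0.00086,"dy":-0.0064,"dz":0,"twist":-0.098},
    {"dx":0.00086,"dy":-0.0064,"dz":0,"twist":-0.098},
    {"dx":0.00086,"dy":-0.0064,"dz":0,"twist":-0.098},
    {"dx":0.00086,"dy":-0.0064,"dz":0,"twist":-0.098},
    {"dx":0.00086,"dy":-0.0064,"dz":0,"twist":-0.098},
    {"dx":0,"dy":0,"dz":0,"twist":0},
    {"dx":0,"dy":0,"dz":0,"twist":0}
  ]
}}

```text
time: 15.4
position: [0.5794, -0.3001, 0.0612]
tcp_rot: [0.0, 0.945, -0.328, -0.0]
contact_force: [-0.7, -0.6, -1.8]
opening: 0.126
```

```bash
python3 w.py p5; python3 e.py 0; python3 -c "
import cv2
cv2.imwrite('pics/c8.png',cv2.resize(cv2.imread('pics/p5.png')[0:300,0:400],(800,600)))"
```

```text
15.4 [ 0.5794 -0.3001  0.0612] yaw -38.27 [-0. -0. -1.] [-0.7 -0.6 -1.8] 0.12555665751793635 [-0.56  0.4   1.49 -0.    1.25  0.11]
pin yaw rel now -0.44657438815023554 to target: dx -0.00012801342723508648 dy -0.00042493413091478224 twist -0.007794193428301011 z 0.061241308909282345 [-0.03477928 -0.06065282 -2.25914237] [-0.04843893  0.00111866  0.02376671] 15.45
```

View pics/c8.png

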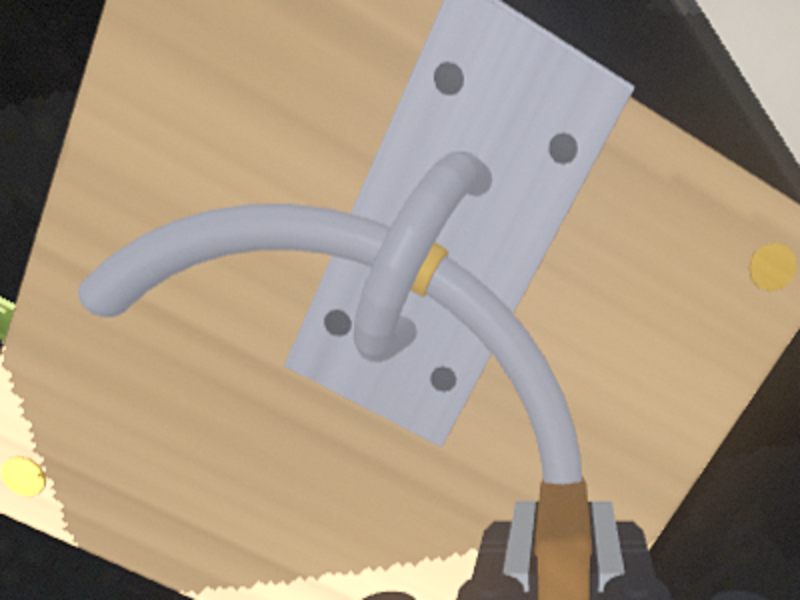

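The band is at about (428,268), partly under the arch. The leg feet are at (480,180) and (405,332), so the band lies between them. I'll quantify that in the press frame.

Run:
```python
from h import *
m=np.load("pics/p5.npy",allow_pickle=True).item()
c=np.array([.562,-.240]);a=np.radians(22.2);R=np.array([[np.cos(a),np.sin(a)],[-np.sin(a),np.cos(a)]])
for n,x,y,z in(("bandR edge",437,271,.0595),("band/arch",420,266,.0595),("legA",478,178,.048),("legB",402,333,.048),("pl",634,88,.046),("pl",443,445,.046),("pl",285,366,.046),("tip",100,294,.0595)):
    print(n,(R@(at(m,(x/2,y/2),z)[:2]-c)*1e3).round(1))
q=lambda *p:proj(m,[*(c+R.T@np.array(p[:2])/1e3),p[2]/1e3])*2
print("legs",q(56,0,46),q(14,0,46),"band at eye z59.5",q(36,0,59.5),q(36,-4,59.5),q(36,4,59.5))
```

```text
bandR edge [36.3 -4.4]
band/arch [35.4 -0.5]
legA [58.7 -1.8]
legB [16.2 -1.8]
pl [ 93.8 -24. ]
pl [ -6.7 -24.3]
pl [-7.4 21.6]
tip [-7.  61.5]
legs [467.42639177 185.15919145] [394.03327904 335.74794947] band at eye z59.5 [419.0274261  262.34541106] [434.76259526 271.18484252] [403.16234323 253.43299892]
```

The band centre is about 1 mm from the eye's plane and centred between the legs. I lower the pin and feel for contact.

Call:
{"fn": "play_rows", "kwargs": {
  "rows": [
    {"dx":0,"dy":0,"dz":0.0025,"twist":0},
    {"dx":0,"dy":0,"dz":0.0025,"twist":0},
    {"dx":0,"dy":0,"dz":0.0015,"twist":0},
    {"dx":0,"dy":0,"dz":0,"twist":0},
    {"dx":0,"dy":0,"dz":0,"twist":0}
  ]
}}

```text
time: 15.95
position: [0.5797, -0.3, 0.0546]
tcp_rot: [-0.0, 0.945, -0.326, -0.0]
contact_force: [0.0, -0.7, -0.9]
opening: 0.122
```

Call:
{"fn": "play_rows", "kwargs": {
  "rows": [
    {"dx":0,"dy":0,"dz":0.0007,"twist":0},
    {"dx":0,"dy":0,"dz":0,"twist":0},
    {"dx":0,"dy":0,"dz":0,"twist":0}
  ]
}}

```text
time: 16.25
position: [0.5799, -0.3001, 0.0541]
tcp_rot: [0.0, 0.946, -0.325, 0.0]
contact_force: [0.1, -0.2, -0.9]
opening: 0.124
```

Call:
{"fn": "play_rows", "kwargs": {
  "rows": [
    {"dx":0,"dy":0,"dz":0.0006,"twist":0},
    {"dx":0,"dy":0,"dz":0,"twist":0},
    {"dx":0,"dy":0,"dz":0,"twist":0}
  ]
}}

```text
time: 16.55
position: [0.5799, -0.3001, 0.0538]
tcp_rot: [0.0, 0.946, -0.325, 0.0]
contact_force: [-1.2, 0.2, 1.5]
opening: 0.124
```

Light contact at the expected height. Now I release with a partial opening and withdraw straight up.

Call:
{"fn": "play_rows", "kwargs": {
  "rows": [
    {"dx":0,"dy":0,"dz":0,"twist":0},
    {"dx":0,"dy":0,"dz":0,"twist":0},
    {"dx":0,"dy":0,"dz":0,"twist":0},
    {"dx":0,"dy":0,"dz":0,"twist":0},
    {"dx":0,"dy":0,"dz":0,"twist":0},
    {"dx":0,"dy":0,"dz":0,"twist":0}
  ],
  "gripper": 0.3
}}

```text
time: 17.15
position: [0.5798, -0.3, 0.0535]
tcp_rot: [0.0, 0.946, -0.325, -0.0]
contact_force: [0.2, -0.3, 0.4]
opening: 0.347
```

Call:
{"fn": "play_rows", "kwargs": {
  "rows": [
    {"dx":0,"dy":0,"dz":-0.01,"twist":0},
    {"dx":0,"dy":0,"dz":-0.01,"twist":0},
    {"dx":0,"dy":0,"dz":-0.02,"twist":0},
    {"dx":0,"dy":0,"dz":-0.02,"twist":0},
    {"dx":0,"dy":0,"dz":-0.02,"twist":0},
    {"dx":0,"dy":0,"dz":-0.02,"twist":0},
    {"dx":0,"dy":0,"dz":-0.02,"twist":0},
    {"dx":0,"dy":0,"dz":0,"twist":0},
    {"dx":0,"dy":0,"dz":0,"twist":0}
  ]
}}

```text
time: 18.05
position: [0.5803, -0.3004, 0.1746]
tcp_rot: [0.0, 0.946, -0.325, 0.001]
contact_force: [-0.8, 0.6, -0.6]
opening: 0.352
```

```bash
python3 w.py p6; python3 -c "
from h import *
t=snapshot('top'); cv2.imwrite('pics/t6.png',t)
a=cv2.resize(cv2.imread('pics/p6.png')[50:350,60:360],(600,600))
s=snapshot('scene'); b=cv2.resize(s[240:340,340:440],(200,200),interpolation=cv2.INTER_CUBIC)
c=cv2.resize(t[130:230,110:210],(200,200)); d=cv2.resize(t[130:230,350:450],(200,200))
cv2.imwrite('pics/c9.png',np.hstack([a,np.vstack([b,c,d])]))"
```

```text
18.05 [ 0.5803 -0.3004  0.1746] yaw -37.99 [ 0.002 -0.001 -1.   ] [-0.8  0.6 -0.6] 0.35201662762164665 [-0.56  0.3   1.4  -0.    1.44  0.11]
```

View pics/c9.png

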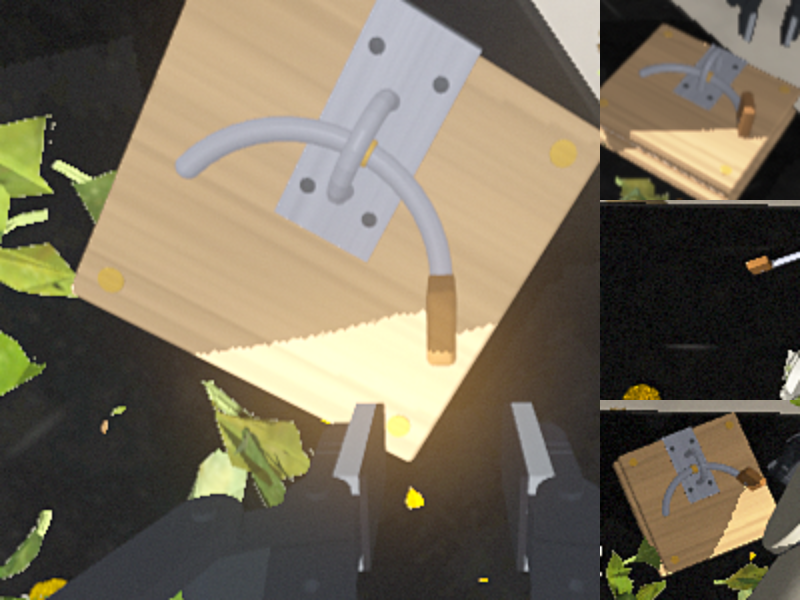

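The pin lies flat on the press and through the eye, with the band under the arch at about (368,152) and the gripper well clear. The straight pin is where it was. One last numeric check, then I hand it in.

Run:
```python
from h import *
m=np.load("pics/p6.npy",allow_pickle=True).item()
c=np.array([.562,-.240]);a=np.radians(22.2);R=np.array([[np.cos(a),np.sin(a)],[-np.sin(a),np.cos(a)]])
for n,x,y,z in(("band right edge",372,154,.051),("plate1",368,262,.046),("plate2",276,210,.046),("tip",188,166,.051),("tabtop",442,318,.086)):
    print(n,(R@(at(m,(60+x/2,50+y/2),z)[:2]-c)*1e3).round(1))
a0,a1=cv2.imread("pics/top0.png"),cv2.imread("pics/t6.png")
d=lambda u,v,w,h:np.abs(a0[v:v+h,u:u+w].astype(int)-a1[v:v+h,u:u+w]).mean().round(1)
print("diff straight,block,tape",d(180,142,64,26),d(290,135,30,26),d(150,232,45,42))
s=get_state();print(s["contact_force"],s["time"]); print(close_job())
```

```text
band right edge [35.7 -4.7]
plate1 [ -7.2 -24.7]
plate2 [-6.7 21.2]
tip [-7.2 60.4]
tabtop [ -2.8 -60.6]
diff straight,block,tape 15.7 4.7 9.1
[ 0.25688173 -0.77698307 -0.66123445] 18.2
the job is handed in; nothing more can be done
None
```

The curved pin is through the eye on the press, lying flat with its brass band in the eye, and I have handed the job in at 18.2 s of the 51 s. I took it by its wooden tab, carried it over the bouquet, swung it tip first round its own bend through the eye, lowered it until it just touched, and let go.

**Last checks**
- **Band:** it lies about 1 mm from the plane of the eye, allowing for a band roughly 8 mm wide, and between the legs.
- **Pin:** the tip and tab are where they should be for a flat, fully inserted pin, within about 2 to 5 mm. The gripper is about 12 cm above it and touching nothing.
- **Forces:** readings stayed under about 5 N throughout.

**Disagreements**
- One press corner read from the wrist view did not fit (up to 8 pixels off), so I left it out. The other corners and the top view agreed to about 2 mm.
- Heights measured with the wrist camera came out about 4 mm higher than the text gives.
- My before/after image comparison around the straight pin, block and tape roll was not zero (15.7, 4.7 and 9.1 grey levels). I put this down to changed light and shadow, but did not confirm it. In the last picture the straight pin's tab end is where it was. I did not look at the block and tape roll again, but no move went near them.

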